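Unbolt and pop the battery hatch

TASK

The grey power box on the bench needs its battery checked. Push the small slide bolt all the way across, clear of the wide battery hatch, then press that hatch down once at its front pad and let go, so that its push-push latch pops it, and leave it standing wide open. Do not press it shut again, leave the narrow fuse hatch shut, and do not shift the loose things lying about.

Things in the scene. Friction and masses are not known exactly. Their poses are not given: they have to be found in the camera images.
- power_box: Fixed grey box, 150 (x) x 220 (y) x 93 mm to its deck; origin at the centre of its underside, z up, front (sockets, vent slots) faces its -x, to the robot. Two hatches hinged at the back stand 10 mm proud of the deck, top 103 mm, from box x = -44 to +60 mm: wide battery hatch (110 mm in y, centre y = +45, robot's left), narrow fuse hatch (60 mm, centre y = -65). The bolt is on the front deck.
- battery_hatch (a joint): Angle of the wide hatch, rad: 0 shut and latched, negative pressed in (hard stop about -0.08, pad 7 mm lower), 1.25 fully open. Hinge along box y at x = +56, z = 98 mm. About 3 N down on the pad takes it in; below -0.065 the latch lets go. It rises only as the pusher withdraws: a 2 N spring lifts it fully open in about 1 s and holds it. Pressed shut again, it would latch.
- battery_hatch_pad (a point): Centre of the dark ribbed thumb pad (16 x 50 mm) on top of the wide hatch, 14 mm behind its front edge, 104 mm above the bench when shut: press straight down here. It moves with the hatch.
- fuse_hatch (a joint): Angle of the narrow hatch, rad: 0 shut (to be left so), positive open. Same kind of latch.
- fuse_hatch_pad (a point): Centre of the thumb pad on the narrow hatch, for telling the two apart; not to be pressed.
- bolt (a joint): Travel of the slide bolt, m: 0 to 0.004 at the start, its tongue over the front edge of the wide hatch so that it cannot rise; 0.022 at its stop, fully clear, tongue over the deck between the hatches. It slides along the box's -y (towards the fuse hatch), takes about 2 N, and stays where it is left.
- bolt_knob (a point): Centre of the top of the bolt's upright round knob (dark steel, 13 mm across, 16 mm tall), 129 mm above the bench; it stands on a steel block 18 mm in y, 16 mm in x, 113 to 94 mm above the bench. Knob at box x = -62 mm, 32 mm in front of the hatch pad; box y about 0 at the start. A flat tongue, top at 110 mm, runs 26 mm from the knob axis towards box +x.
- spare_pack: Loose black battery pack with an orange top, 50 x 64 x 60 mm, standing right of the box; origin at the centre of its underside. Bystander.
- nut_tin: Loose round dark tin, 68 mm across, 42 mm high, well to the right of the box; origin at the centre of its underside. Bystander.
- screwdriver: Loose green screwdriver, 25 x 170 x 25 mm, lying in front of the box; origin at the centre of its underside. Bystander.

How it is judged (in metres and radians):
On the way, in this order (a step that is already met when the one before it is completed fails the run):
1. the bolt is slid clear while the hatch is still shut (value of joint bolt above 0.017 m and value of joint battery_hatch below 0.03 rad), for 0.1 s.
2. the battery hatch is pressed in (value of joint battery_hatch below -0.045 rad).
3. the battery hatch pops and stays open for a second (value of joint battery_hatch above 1 rad), for 1 s.
At the end, for the whole second after the job is handed in: The wide battery hatch stands open by more than 1.0 rad and at rest, the bolt is at least 17 mm of its 22 mm across, the narrow fuse hatch is shut, and the loose battery pack, tin and screwdriver lie within 20 mm of where they were (value of joint battery_hatch above 1 rad and velocity of joint battery_hatch between -0.1 and 0.1 rad/s and value of joint bolt above 0.017 m and value of joint fuse_hatch between -0.02 and 0.03 rad and distance of each of spare_pack, nut_tin, screwdriver from where it was at the start of the episode below 0.02 m); the robot touches nothing.
It fails at once if the battery hatch is pressed in before the bolt is clear (value of joint battery_hatch below -0.045 rad and value of joint bolt below 0.014 m).
It fails at once if the popped battery hatch is pushed down again (value of joint battery_hatch between 0.2 and 0.9 rad and velocity of joint battery_hatch below -0.15 rad/s).
It fails at once if the fuse hatch is pressed in or opened (value of joint fuse_hatch below -0.045 rad or value of joint fuse_hatch above 0.1 rad).
It fails at once if a loose thing is lifted or knocked aside (distance of any of spare_pack, nut_tin, screwdriver from where it was at the start of the episode above 0.03 m).
It also fails if it takes over 35 s, if anything falls off the work surface, if the arm or the gripper's body presses on something with over 40 N, if the wrist force passes 120 N, or if a joint passes its speed limit or range.

ROBOT

A 6-joint arm with a two-finger parallel gripper is mounted at the origin on a cart in front of the work surface, level with it; the furniture and walls round the work are solid. World frame = base frame: x ahead of the robot, y to its left, z up, the work surface at z = 0. Lengths are in m, angles in degrees, forces in N, time in s.
With the tool pointing down it reaches from about 0.4 to 0.825 m from the base axis. Payload 7 kg.
Tool frame: the origin (TCP) lies at the very end of the fingers, on their centre line; the grasp point (between the pads) lies 19 mm behind it; z points along the fingers, y is the direction in which the jaws open and shut (so a half turn about z gives the same grasp; the last joint's range is limited). The gripper opens to 88 mm and grips with 3 to 60 N. Pads are 19 mm wide; open, the fingers measure 130 mm over their backs; the gripper's body (78 mm by 193 mm) begins 47 mm behind the grasp point.
Start: joints at [81.137, 20.546, 0.682, 0, -70.136, -16.507], TCP at [0.289, 0.61, 0.227] pointing down, gripper open.
Joint ranges: [-176.03, 176.03], [-82.01, 121.73], [-58.28, 71.71], [-173.87, 95.51], [-174.79, -0.11], [-173.66, 173.66]. Speed limits (degrees/s): [136.94, 136.94, 172.46, 180, 180, 180].

INTERFACE

Orientations are given as [roll, pitch, yaw] about the fixed x, y, z axes, in that order (R = Rz(yaw) Ry(pitch) Rx(roll)).
In Python, from plant import ctrl, snapshot, workorder gives the robot as it stands. The module is installed in compiled form; this text tells all that it offers.
- The arm moves only by the shell command python3 -m creep 'ROWS'. ROWS is JSON, a list of rows, each a list of 5 numbers: the shift along the tool's x, y, z scaled (see below), then the turn about the tool's z scaled (see below), then the finger opening in mm, from 0 to 87.6. A call has exactly 8 rows; each row is the pose to reach, as a shift and turn from the pose commanded when the call began, along the tool's axes at that moment, turning the shorter way round; what a row does not reach only later rows make up. The controller multiplies each number of a shift by 0.1 m and each number of a turn by 180 degrees. A row lasts 1/12 s, in which the tool goes at most 41.7 mm and 7.16 degrees, less where a joint would pass 70% of its speed; a pose out of reach is approached as far as the arm can. A call with a number of a shift or a turn outside -1 to 1 is refused whole. A call with a gripper value outside its range is refused whole. The fingers move at their own pace and stop on an object; the grip force is fixed at half the most. Time passes only in rows, so rows that repeat a pose let the fingers close, or fill a call up. It gives the time, the measured TCP pose, the force and the opening at its end, in the units of the state.
- ctrl.get_obs(): the state, without advancing time (a new reading comes with each control period).
- snapshot(name): name is "scene" or "side" or "wrist"; returns a dict with "img" (400x640x3 uint8, blue, green, red), "camera_matrix" (3x3 intrinsics, pixels), "xyz" and "rotation" of the camera in the world. Camera axes: x right, y up, looking along -z (the intrinsics and any distortion apply to the point x, -y, -z); pixel columns grow to the right and rows downward; lengths in m; the calibration is good to about 2 mm. A picture is of the moment at which its call begins. There is no depth.
- workorder.close_job(): hands the job in, once; it reports no verdict.
The state is a dict: "clock": time; "joint_pos": joint angles; "qvel": joint speeds; "tau": joint torques, N m; "tool_pos": TCP position; "orientation": TCP orientation; "force": force on the tool from outside, world axes, zero at the start; "moment": the same for the moment, N m; "opening": finger opening in m.
Only numpy, scipy, OpenCV 4.12 (cv2) and the standard library are available. Lean on these libraries where they do the work, as an engineer would, in place of code of your own. Each camera call takes 0.05 s, during which the arm holds its last target.

## Working session

There is one attempt and no reset: what is moved stays moved. The work goes in short steps, Python scripts to look and compute and a shell command to move; the robot and the scene stay as the last step left them, time stands still between calls to the robot, and variables do not carry over. Pictures are saved under pics/ and viewed, and the job is handed in when it is done.

```bash
mkdir -p pics; python3 - <<'E'
from plant import ctrl, snapshot
import cv2,pickle
print(ctrl.get_obs())
for n in ["scene","side","wrist"]:
    s=snapshot(n); cv2.imwrite(f"pics/{n}0.png",s["img"]); pickle.dump(s,open(f"{n}0.pkl","wb"))
    print(n,s["camera_matrix"],s["xyz"],s["rotation"],[k for k in s])
E
```

```text
{'clock': 0.0, 'joint_pos': array([ 8.11368088e+01,  2.05905967e+01,  6.34196352e-01, -2.03691084e-02,
       -7.01368195e+01, -1.65059877e+01]), 'qvel': array([0.03195861, 0.03453249, 0.11261443, 0.05898062, 0.00083072,
       0.09611674]), 'tau': array([-2.68888016e-04, -5.82726502e+01,  2.93058944e+01,  6.99716717e+00,
        6.95528928e-03, -1.82381032e-04]), 'tool_pos': array([0.28902543, 0.60944477, 0.22563459]), 'orientation': array([ 1.79905181e+02, -8.12853264e-03, -2.53761087e+01]), 'force': array([-0.79729046,  0.45330533,  0.18587662]), 'moment': array([0.00434287, 0.0316565 , 0.01340602]), 'opening': 0.08751086394265388}
scene [[439.91941768   0.         318.94949071]
 [  0.         439.91941768 194.87266866]
 [  0.           0.           1.        ]] [ 0.12060952 -0.53953066  0.69014504] [ 51.11031402   0.80756775 -31.84532718] ['img', 'camera_matrix', 'xyz', 'rotation']
side [[401.226354     0.         322.29765412]
 [  0.         401.226354   199.57874071]
 [  0.           0.           1.        ]] [ 0.1931706  -0.50098411  0.73580421] [ 46.90674678   0.15700667 -26.19829075] ['img', 'camera_matrix', 'xyz', 'rotation']
wrist [[281.87203664   0.         322.32404434]
 [  0.         281.87203664 196.24626529]
 [  0.           0.           1.        ]] [0.35244864 0.57951281 0.38417001] [-1.50673754e+01 -1.03084219e-01 -1.15291482e+02] ['img', 'camera_matrix', 'xyz', 'rotation']
```

View pics/scene0.png

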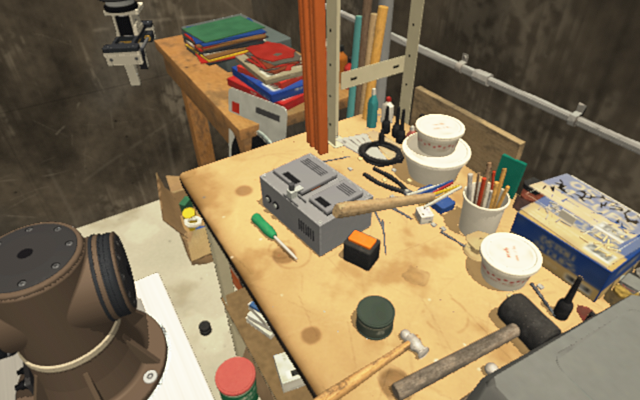

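View pics/side0.png

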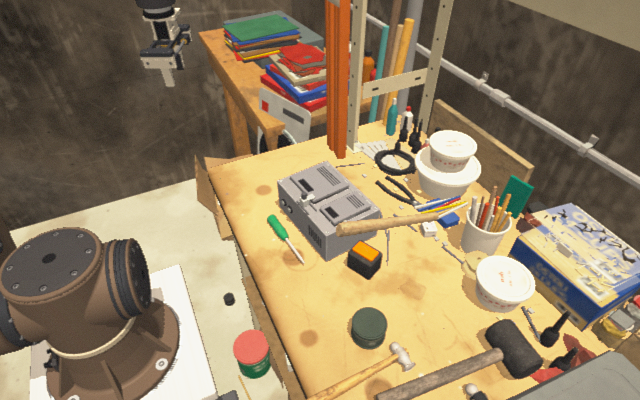

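View pics/wrist0.png

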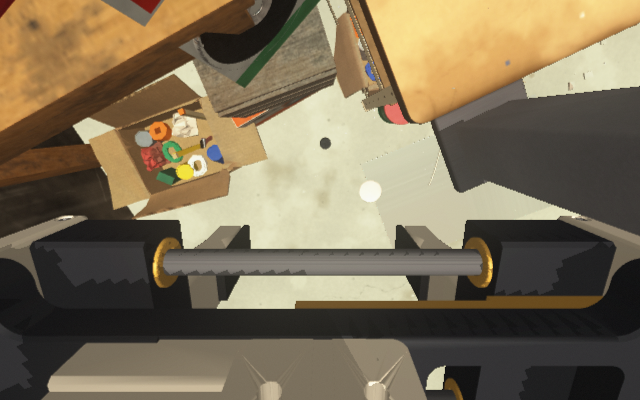

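```bash
cat > h.py <<'E'
import numpy as np,cv2,pickle
from scipy.spatial.transform import Rotation as R
def load(n): return pickle.load(open(n+".pkl","rb"))
def ray(s,u,v):
    K=s["camera_matrix"]; d=np.array([(u-K[0,2])/K[0,0],-(v-K[1,2])/K[1,1],-1.])
    return np.array(s["xyz"]),R.from_euler("xyz",s["rotation"],degrees=True).as_matrix()@d
def onz(s,u,v,z):
    o,d=ray(s,u,v); return o+d*(z-o[2])/d[2]
def proj(s,P):
    M=R.from_euler("xyz",s["rotation"],degrees=True).as_matrix(); K=s["camera_matrix"]
    p=M.T@(np.array(P)-s["xyz"]); return K[0,0]*p[0]/-p[2]+K[0,2], K[1,1]*(-p[1])/-p[2]+K[1,2]
def tri(obs):
    A=np.zeros((3,3));b=np.zeros(3)
    for s,u,v in obs:
        o,d=ray(s,u,v);d=d/np.linalg.norm(d);Q=np.eye(3)-np.outer(d,d);A+=Q;b+=Q@o
    return np.linalg.solve(A,b)
E
python3 - <<'E'
from h import *
for n,(x,y,w,h) in {"scene0":(250,140,140,120),"side0":(265,150,140,120)}.items():
    i=load(n)["img"][y:y+h,x:x+w]; cv2.imwrite(f"pics/{n}_z.png",cv2.resize(i,None,fx=5,fy=5,interpolation=cv2.INTER_CUBIC))
E
```

```text
(no output)
```

View pics/scene0_z.png

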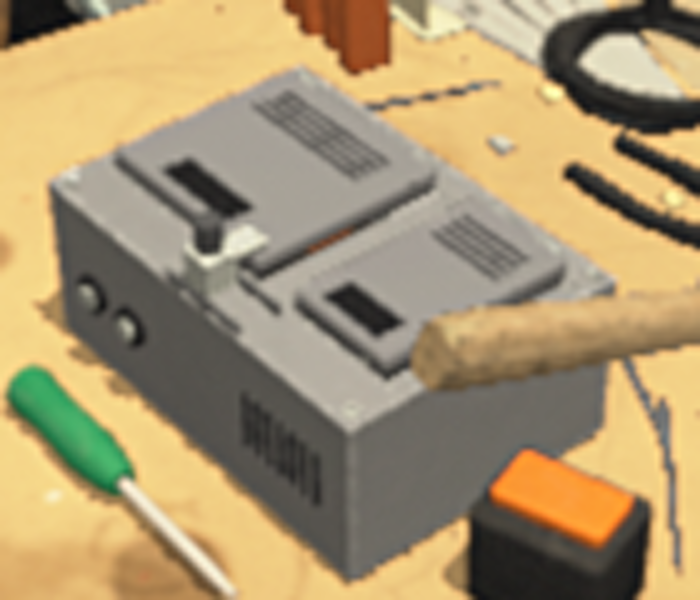

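View pics/side0_z.png

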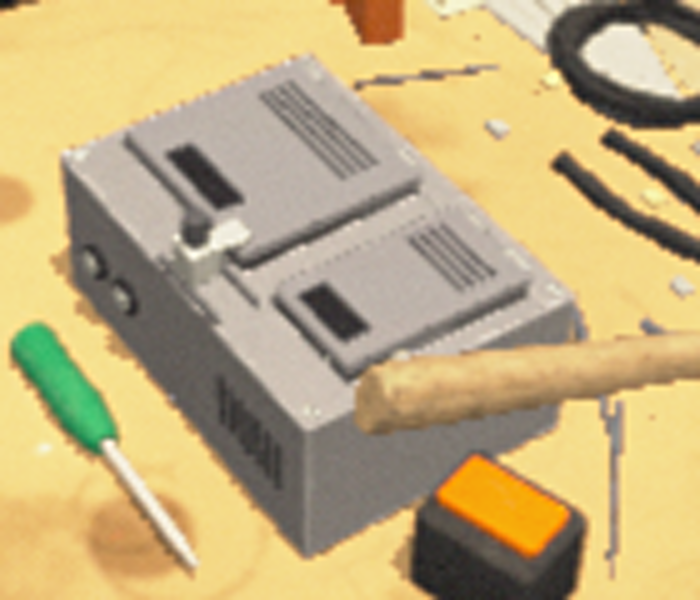

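```bash
python3 - <<'E'
from h import *
np.set_printoptions(precision=4,suppress=True)
a=load("scene0");b=load("side0")
S=lambda x,y:(a,250+x/5,140+y/5)
D=lambda x,y:(b,265+x/5,150+y/5)
L={"FL":((52,185),(65,155),.093),"FR":((350,432),(307,432),.093),"BR":((612,285),(575,303),.093),"FRbot":((350,580),(307,555),0),
"pad":((208,190),(205,177),.104),"fpad":((366,309),(335,310),.104),"knob":((207,220),(192,218),.129),"handle_end":((430,355),(378,395),.15),"sd_grip":((70,430),(65,390),.0125),"pack":((562,497),(505,503),.06)}
for k,(p,q,z) in L.items():
    print(k,onz(*S(*p),z),onz(*D(*q),z),"tri",tri([S(*p),D(*q)]))
E
```

```text
FL [0.426  0.2217 0.093 ] [0.4266 0.2251 0.093 ] tri [0.4301 0.2337 0.0844]
FR [0.4533 0.008  0.093 ] [0.452  0.0091 0.093 ] tri [0.4507 0.0051 0.0971]
BR [0.5966 0.0255 0.093 ] [0.5964 0.025  0.093 ] tri [0.5953 0.0238 0.0946]
FRbot [0.4562 0.015  0.    ] [0.4555 0.0153 0.    ] tri [0.4545 0.0128 0.0032]
pad [0.4774 0.1663 0.104 ] [0.4767 0.1677 0.104 ] tri [0.4766 0.1658 0.105 ]
fpad [0.4924 0.0579 0.104 ] [0.4912 0.0597 0.104 ] tri [0.4906 0.0567 0.1062]
knob [0.4516 0.1179 0.129 ] [0.4486 0.1183 0.129 ] tri [0.4436 0.1039 0.142 ]
handle_end [ 0.469  -0.0247  0.15  ] [ 0.463  -0.0311  0.15  ] tri [ 0.4466 -0.0586  0.185 ]
sd_grip [0.3922 0.1514 0.0125] [0.3902 0.1503 0.0125] tri [0.3866 0.1377 0.0262]
pack [ 0.5235 -0.0407  0.06  ] [ 0.5238 -0.0395  0.06  ] tri [ 0.5262 -0.0368  0.0554]
```

```bash
python3 - <<'E'
from h import *
a=load("scene0");b=load("side0")
print(onz(a,325,152,0),onz(b,340,156,0))
E
python3 -m creep '[[0.1,0.1,0,-0.02,0],[0.25,0.25,0,-0.05,0],[0.4,0.4,0,-0.08,0],[0.55,0.55,0,-0.11,0],[0.7,0.7,0,-0.14,0],[0.85,0.85,0,-0.17,0],[0.95,0.95,0,-0.182,0],[1,1,0,-0.182,0]]'
```

```text
[0.68066785 0.34800718 0.        ] [0.67224093 0.35550725 0.        ]
clock: 0.82
tool_pos: [0.3371, 0.475, 0.2266]
orientation: [180.0, 0.0, 7.4]
force: [0.9, -0.3, -1.0]
opening: 0.0398
```

```bash
python3 -m creep '[[0.05,0.15,0,0,0],[0.1,0.35,0,0,0],[0.15,0.5,0,0,0],[0.2,0.65,0,0,0],[0.25,0.8,0,0,0],[0.3,0.9,0,0,0],[0.3,1,0,0,0],[0.3,1,0,0,0]]'
python3 -m creep '[[0.05,0.15,0,0,0],[0.1,0.35,0,0,0],[0.15,0.5,0,0,0],[0.2,0.65,0,0,0],[0.25,0.8,0,0,0],[0.3,0.9,0,0,0],[0.3,1,0,0,0],[0.3,1,0,0,0]]'
python3 - <<'E'
from plant import ctrl, snapshot
import cv2,pickle
print(ctrl.get_obs()["tool_pos"])
for n in ["side","wrist"]:
    s=snapshot(n); cv2.imwrite(f"pics/{n}1.png",s["img"]); pickle.dump(s,open(f"{n}1.pkl","wb"))
E
```

```text
clock: 1.48
tool_pos: [0.3798, 0.3795, 0.2267]
orientation: [180.0, 0.0, 7.3]
force: [-0.4, 0.1, -0.2]
opening: 0.0007
clock: 2.15
tool_pos: [0.4221, 0.2846, 0.2265]
orientation: [180.0, 0.0, 7.3]
force: [0.1, -0.5, 0.0]
opening: 0.0008
[0.42209501 0.28464991 0.22651347]
```

View pics/wrist1.png

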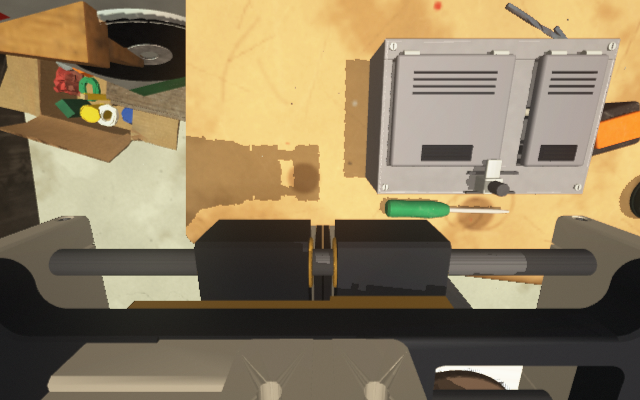

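View pics/side1.png

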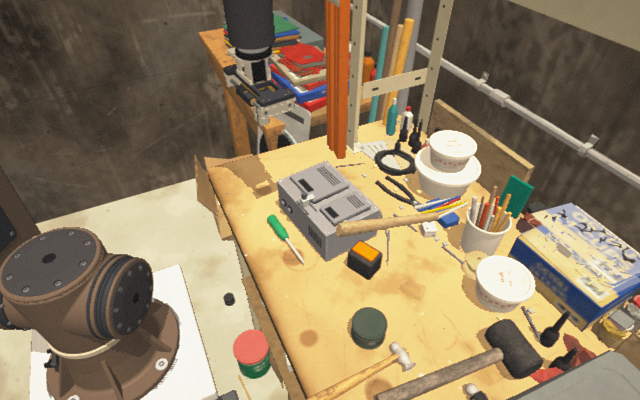

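```bash
python3 - <<'E'
from h import *
np.set_printoptions(precision=4,suppress=True)
w=load("wrist1");print(w["xyz"],w["rotation"])
for k,u,v,z in [("knob",498,188,.129),("pad",447,153,.104),("fpad",556,153,.104),("FL",378,192,.093),("FR",582,192,.093),("BL",387,40,.093),("BR",617,40,.093)]:
    print(k,onz(w,u,v,z))
s=load("side1")
for u,v,n in [(498,188,"knob")]: print(tri([(w,u,v),(load("side0"),265+192/5,150+218/5)]))
i=w["img"][20:220,360:640]; cv2.imwrite("pics/w1z.png",cv2.resize(i,None,fx=2.8,fy=2.8,interpolation=cv2.INTER_CUBIC))
E
```

```text
[0.4916 0.2941 0.385 ] [-15.0897  -0.0184 -82.5852]
knob [0.4522 0.1235 0.129 ]
pad [0.4764 0.1673 0.104 ]
fpad [0.4904 0.0601 0.104 ]
FL [0.4258 0.2254 0.093 ]
FR [0.454  0.0092 0.093 ]
BL [0.5711 0.2435 0.093 ]
BR [0.5988 0.0305 0.093 ]
[0.4509 0.1215 0.1256]
```

View pics/w1z.png

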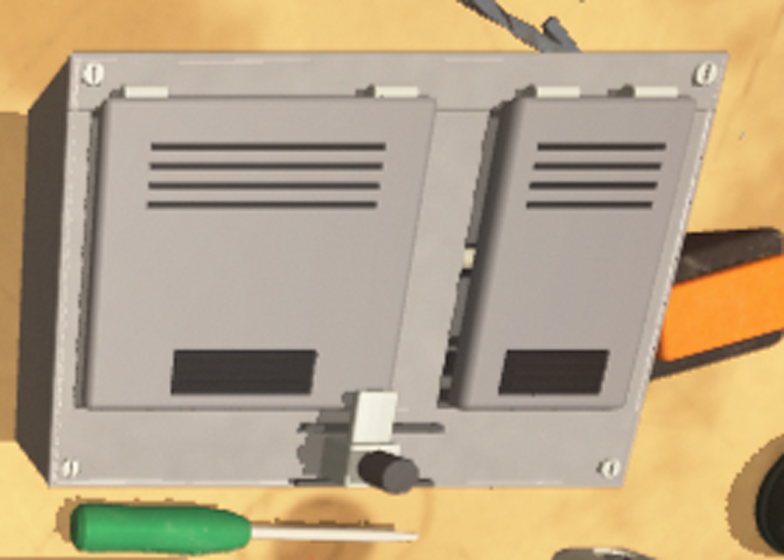

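```bash
python3 -m creep '[[0.02,0.15,0,0,0],[0.04,0.35,0,0,0],[0.06,0.55,0,0,0],[0.08,0.7,0,0,0],[0.08,0.85,0,0,0],[0.08,0.95,0,0,0],[0.08,1,0,0,0],[0.08,1,0,0,0]]'
python3 -m creep '[[0,0.1,0.05,0,0],[0,0.2,0.15,0,0],[0,0.26,0.3,0,0],[0,0.26,0.45,0,0],[0,0.26,0.6,0,0],[0,0.26,0.7,0,0],[0,0.26,0.75,0,0],[0,0.26,0.75,0,0]]'
python3 - <<'E'
from plant import ctrl, snapshot
import cv2,pickle
print(ctrl.get_obs()["tool_pos"])
for n in ["side","wrist"]:
    s=snapshot(n); cv2.imwrite(f"pics/{n}2.png",s["img"]); pickle.dump(s,open(f"{n}2.pkl","wb"))
    if n=="side": cv2.imwrite("pics/side2z.png",cv2.resize(s["img"][130:270,240:420],None,fx=4,fy=4,interpolation=cv2.INTER_CUBIC))
E
```

```text
clock: 2.92
tool_pos: [0.4428, 0.1874, 0.2266]
orientation: [-180.0, -0.0, 7.4]
force: [0.1, 1.0, 0.1]
opening: 0.0005
clock: 3.58
tool_pos: [0.4455, 0.1616, 0.1502]
orientation: [179.9, 0.1, 7.4]
force: [-0.4, 0.5, -0.0]
opening: 0.0005
[0.44546355 0.16159553 0.150174  ]
```

View pics/side2z.png

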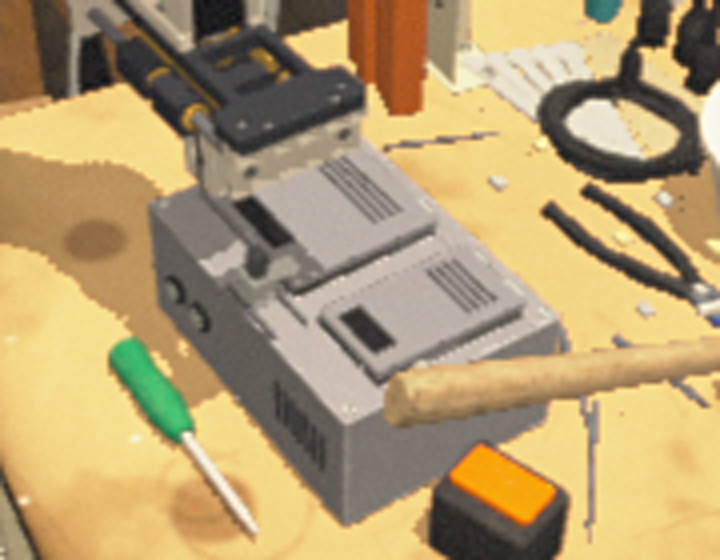

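View pics/wrist2.png

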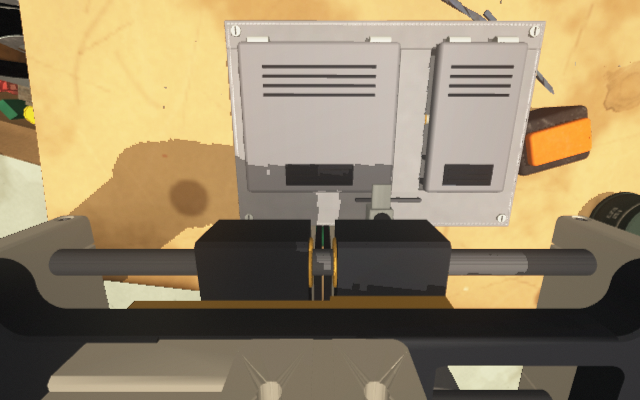

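```bash
python3 -m creep '[[0,0,0.05,0,0],[0,0,0.12,0,0],[0,0,0.2,0,0],[0,0,0.27,0,0],[0,0,0.32,0,0],[0,0,0.32,0,0],[0,0.05,0.32,0,0],[0,0.1,0.32,0,0]]'
python3 -m creep '[[0,0.03,0,0,0],[0,0.06,0,0,0],[0,0.09,0,0,0],[0,0.12,0,0,0],[0,0.15,0,0,0],[0,0.18,0,0,0],[0,0.2,0,0,0],[0,0.2,0,0,0]]'
python3 - <<'E'
from plant import ctrl, snapshot
import cv2,pickle
print(ctrl.get_obs()["tool_pos"])
for n in ["side","wrist"]:
    s=snapshot(n); cv2.imwrite(f"pics/{n}3.png",s["img"]); pickle.dump(s,open(f"{n}3.pkl","wb"))
    if n=="side": cv2.imwrite("pics/side3z.png",cv2.resize(s["img"][150:240,260:380],None,fx=6,fy=6,interpolation=cv2.INTER_CUBIC))
    else: cv2.imwrite("pics/wrist3z.png",cv2.resize(s["img"][100:250,200:400],None,fx=4,fy=4,interpolation=cv2.INTER_CUBIC))
E
```

```text
clock: 4.35
tool_pos: [0.4475, 0.1521, 0.1196]
orientation: [180.0, -0.0, 7.4]
force: [0.2, -0.3, 0.5]
opening: 0.0005
clock: 5.02
tool_pos: [0.4501, 0.1321, 0.1197]
orientation: [-180.0, -0.0, 7.4]
force: [-0.2, 0.6, 0.4]
opening: 0.0002
[0.45005943 0.13210954 0.11965746]
```

View pics/side3z.png

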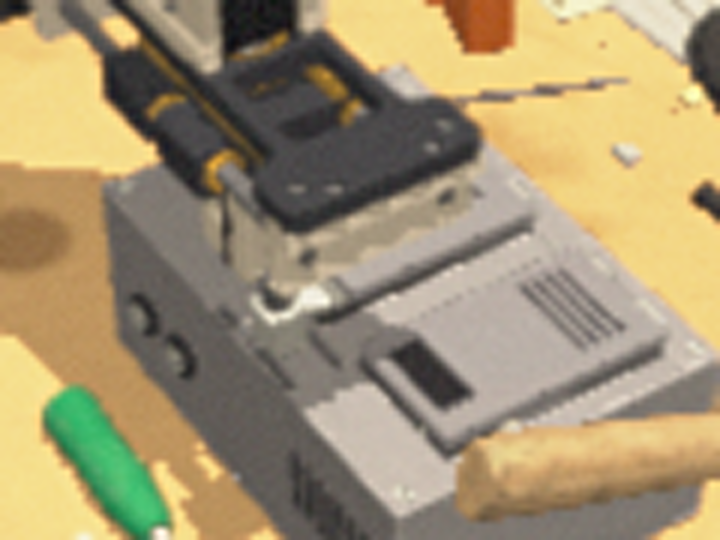

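View pics/wrist3z.png

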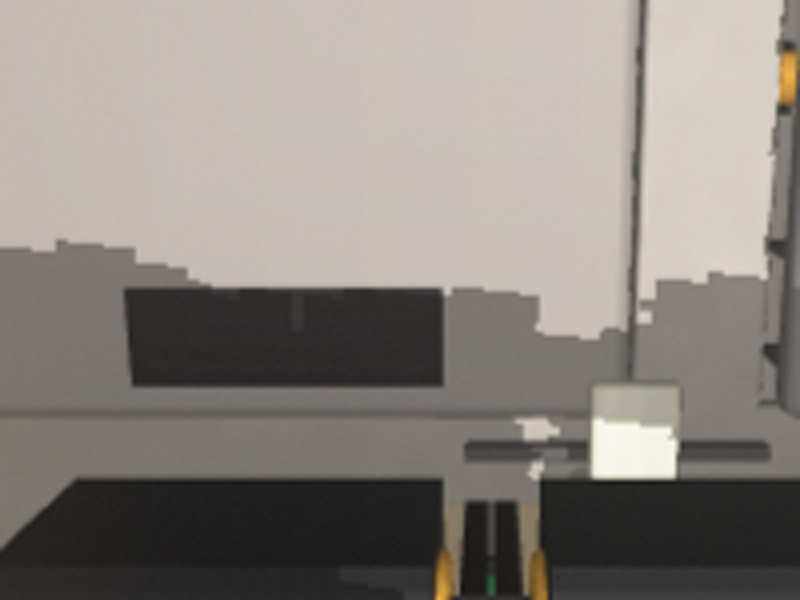

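```bash
python3 -m creep '[[0,0.02,0,0,0],[0,0.04,0,0,0],[0,0.06,0,0,0],[0,0.08,0,0,0],[0,0.1,0,0,0],[0,0.12,0,0,0],[0,0.14,0,0,0],[0,0.16,0,0,0]]'
python3 - <<'E'
from plant import ctrl, snapshot
import cv2,pickle
print(ctrl.get_obs()["tool_pos"],ctrl.get_obs()["force"])
for n in ["wrist"]:
    s=snapshot(n); cv2.imwrite(f"pics/{n}4.png",s["img"]); pickle.dump(s,open(f"{n}4.pkl","wb"))
    cv2.imwrite("pics/wrist4z.png",cv2.resize(s["img"][100:250,200:400],None,fx=4,fy=4,interpolation=cv2.INTER_CUBIC))
E
```

```text
clock: 5.78
tool_pos: [0.4523, 0.1202, 0.1197]
orientation: [-179.6, -0.1, 7.3]
force: [-14.1, 29.2, 2.5]
opening: -0.0002
[0.45225111 0.12015182 0.11972258] [-14.05204704  29.1568762    2.4894022 ]
```

View pics/wrist4z.png

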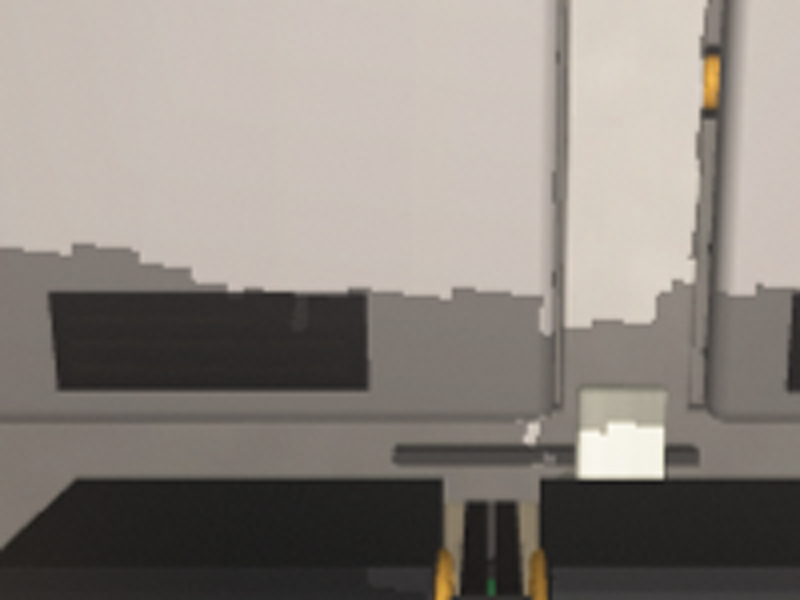

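```bash

python3 - <<'E'
from plant import ctrl, snapshot
import cv2,pickle
print(ctrl.get_obs()["moment"])
for n in ["side","scene"]:
    s=snapshot(n); pickle.dump(s,open(f"{n}5.pkl","wb"))
    cv2.imwrite(f"pics/{n}5z.png",cv2.resize(s["img"][100:250,230:430],None,fx=4,fy=4,interpolation=cv2.INTER_CUBIC))
E
```

```text
[ 8.76238782  4.30551327 -0.11579947]
```

View pics/side5z.png

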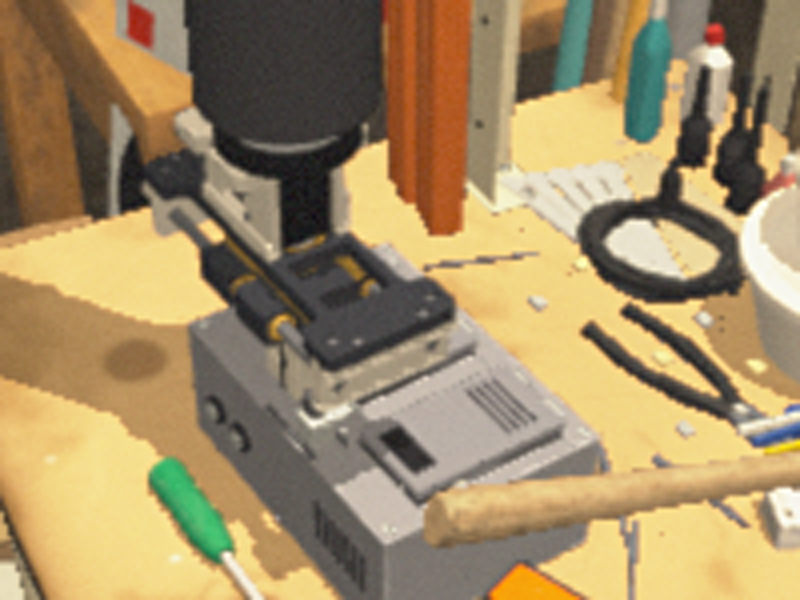

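View pics/scene5z.png

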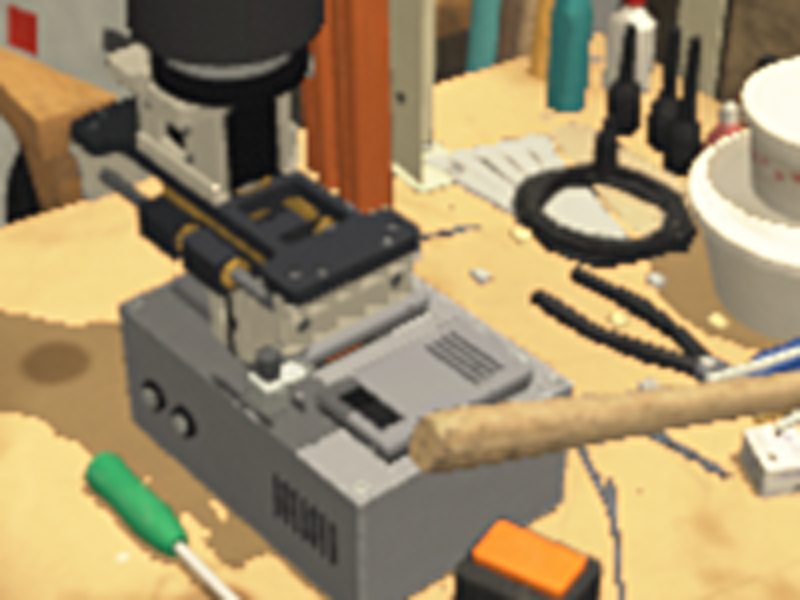

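View pics/wrist4.png

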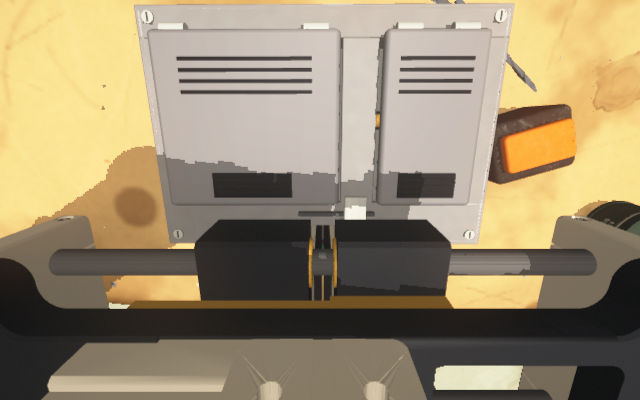

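```bash

python3 - <<'E'
from h import *
np.set_printoptions(precision=4,suppress=True)
ex=np.array([np.cos(np.radians(7.4)),np.sin(np.radians(7.4))]);ey=np.array([-ex[1],ex[0]]);c=np.array([.513,.1267])
def bx(s,u,v,z):
    p=onz(s,u,v,z)[:2]-c; return np.array([p@ex,p@ey])*1000
w=load("wrist1");print("w1 tongue",bx(w,360+378/2.8,20+392/2.8,.110))
for n,u,sl,pad in [("wrist3",(592,680,382),(465,770,450),(285,337)),("wrist4",(578,664,389),(393,697,455),(210,340))]:
    w=load(n);z=lambda x,y,h:bx(w,200+x/4,100+y/4,h)
    print(n,"tongue",z(u[0],u[2],.11),z(u[1],u[2],.11),"slot",z(sl[0],sl[2],.093),z(sl[1],sl[2],.093),"pad",z(*pad,.104))
a=load("scene5");print("knob",bx(a,230+268/4,100+352/4,.129))
E
```

```text
w1 tongue [-37.1582  -0.0198]
wrist3 tongue [-36.5351  -2.7242] [-36.5223 -16.3015] slot [-53.2396  17.2884] [-53.1916 -35.384 ] pad [-30.8195  45.414 ]
wrist4 tongue [-37.0114 -12.7319] [-36.9897 -26.0136] slot [-53.502   17.7625] [-53.3943 -34.7966] pad [-30.6796  45.3195]
knob [-61.2847 -19.3009]
```

```bash
python3 -m creep '[[0,-0.05,0,0,0],[0,-0.12,0,0,0],[0,-0.15,-0.1,0,0],[0.05,-0.2,-0.2,0,0],[0.15,-0.3,-0.25,0,0],[0.25,-0.4,-0.25,0,0],[0.3,-0.47,-0.25,0,0],[0.305,-0.47,-0.25,0,0]]'
python3 - <<'E'
from plant import ctrl, snapshot
from h import *
o=ctrl.get_obs();print(o["tool_pos"],o["force"])
for n in ["side","scene","wrist"]:
    s=snapshot(n); pickle.dump(s,open(f"{n}6.pkl","wb"))
    i=s["img"][100:250,230:430] if n!="wrist" else s["img"]
    cv2.imwrite(f"pics/{n}6z.png",cv2.resize(i,None,fx=4 if n!="wrist" else 1,fy=4 if n!="wrist" else 1,interpolation=cv2.INTER_CUBIC))
E
```

```text
clock: 6.6
tool_pos: [0.4769, 0.1681, 0.1439]
orientation: [180.0, 0.0, 7.4]
force: [-0.6, 0.3, 0.1]
opening: 0.0001
[0.47693516 0.16808053 0.14389419] [-0.56593414  0.33776488  0.09069061]
```

View pics/scene6z.png

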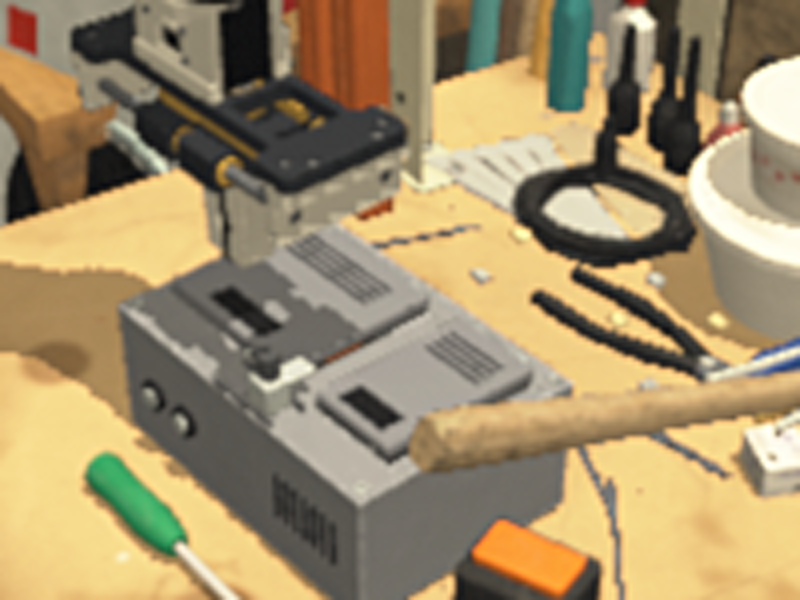

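View pics/wrist6z.png

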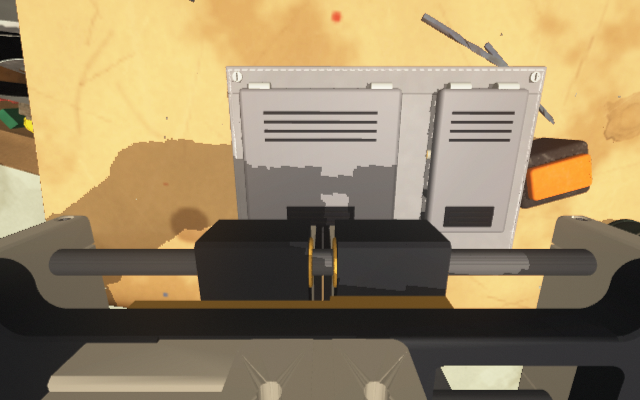

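```bash

python3 - <<'E'
from h import *
r=[cv2.resize(load(n)["img"][y:y+50,x:x+60],None,fx=6.5,fy=6.5,interpolation=cv2.INTER_CUBIC) for n,x,y in [("scene5",270,170),("scene6",270,170),("side6",285,180)]]
r=[np.clip(i.astype(int)*1.6,0,255).astype(np.uint8) for i in r]
cv2.imwrite("pics/k6.png",np.vstack([np.hstack(r[:2]),np.hstack([r[2],r[2]*0])])[:, :790])
E
```

```text
(no output)
```

View pics/k6.png

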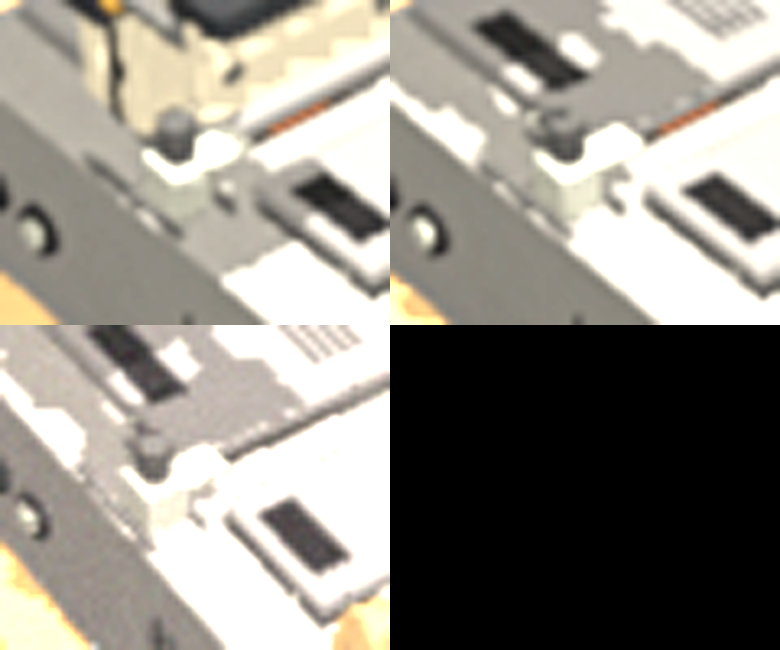

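```bash
python3 -m creep '[[0,0,0.06,0,0],[0,0,0.14,0,0],[0,0,0.22,0,0],[0,0,0.29,0,0],[0,0,0.34,0,0],[0,0,0.37,0,0],[0,0,0.39,0,0],[0,0,0.4,0,0]]'
python3 -m creep '[[0,0,0.01,0,0],[0,0,0.02,0,0],[0,0,0.03,0,0],[0,0,0.04,0,0],[0,0,0.05,0,0],[0,0,0.06,0,0],[0,0,0.07,0,0],[0,0,0.07,0,0]]'
```

```text
clock: 7.42
tool_pos: [0.4762, 0.167, 0.1042]
orientation: [180.0, 0.0, 7.4]
force: [0.6, 0.5, -0.6]
opening: 0.0003
clock: 8.08
tool_pos: [0.4763, 0.1671, 0.0975]
orientation: [-180.0, -0.0, 7.4]
force: [-1.5, 0.3, 2.3]
opening: 0.0001
```

```bash
python3 -m creep '[[0,0,0.005,0,0],[0,0,0.01,0,0],[0,0,0.015,0,0],[0,0,0.02,0,0],[0,0,0.025,0,0],[0,0,0.025,0,0],[0,0,0.025,0,0],[0,0,0.025,0,0]]'
```

```text
clock: 8.75
tool_pos: [0.4764, 0.1671, 0.0963]
orientation: [-180.0, -0.0, 7.4]
force: [-5.5, -0.6, 15.4]
opening: 0.0004
```

```bash
python3 -m creep '[[0,0,-0.15,0,0],[-0.05,0,-0.45,0,0],[-0.2,0,-0.8,0,0],[-0.45,0,-1,0,0],[-0.7,0,-1,0,0],[-0.9,0,-1,0,0],[-1,0,-1,0,0],[-1,0,-1,0,0]]'
python3 -m creep '[[0,0,-0.1,0,0],[0,0,-0.2,0,0],[0,0,-0.3,0,0],[0,0,-0.4,0,0],[0,0,-0.5,0,0],[0,0,-0.5,0,0],[0,0,-0.5,0,0],[0,0,-0.5,0,0]]'
python3 - <<'E'
from plant import ctrl, snapshot
from h import *
for n in ["scene","side"]:
    s=snapshot(n); pickle.dump(s,open(f"{n}7.pkl","wb"))
    cv2.imwrite(f"pics/{n}7z.png",cv2.resize(s["img"][100:250,230:430],None,fx=4,fy=4,interpolation=cv2.INTER_CUBIC))
E
```

```text
clock: 9.42
tool_pos: [0.3756, 0.1538, 0.1953]
orientation: [-179.9, -0.0, 7.4]
force: [0.3, -0.2, -0.8]
opening: 0.0003
clock: 10.08
tool_pos: [0.3769, 0.154, 0.2445]
orientation: [180.0, 0.0, 7.4]
force: [-0.6, -0.2, 0.5]
opening: 0.0004
```

View pics/scene7z.png

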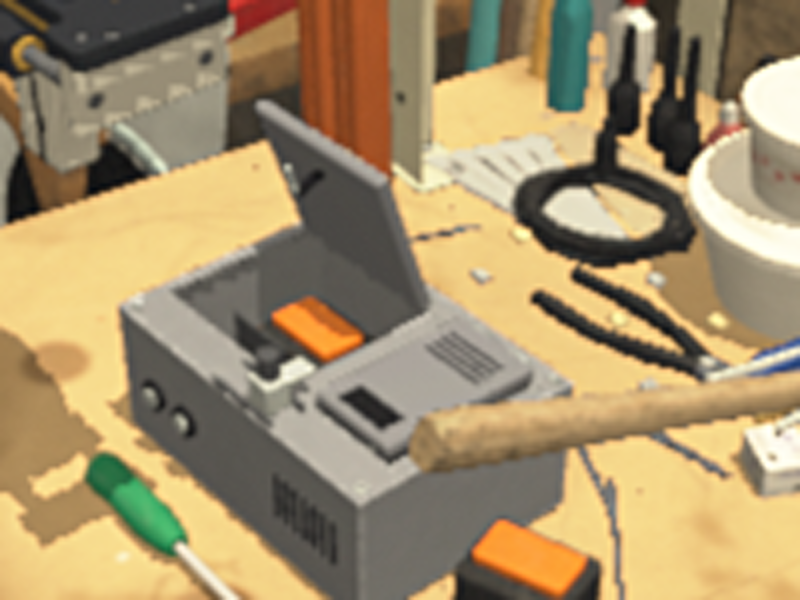

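View pics/side7z.png

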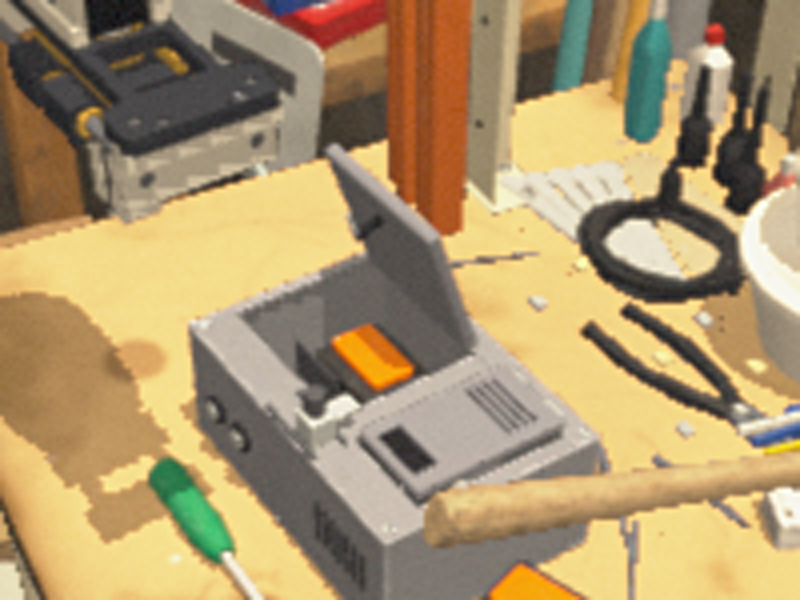

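```bash
python3 -m creep '[[0,0,0,0,0],[0,0,0,0,0],[0,0,0,0,0],[0,0,0,0,0],[0,0,0,0,0],[0,0,0,0,0],[0,0,0,0,0],[0,0,0,0,0]]'
python3 -m creep '[[0,0,0,0,0],[0,0,0,0,0],[0,0,0,0,0],[0,0,0,0,0],[0,0,0,0,0],[0,0,0,0,0],[0,0,0,0,0],[0,0,0,0,0]]'
python3 -m creep '[[0,0,0,0,0],[0,0,0,0,0],[0,0,0,0,0],[0,0,0,0,0],[0,0,0,0,0],[0,0,0,0,0],[0,0,0,0,0],[0,0,0,0,0]]'
python3 - <<'E'
from plant import ctrl, snapshot
from h import *
for n in ["scene","side"]:
    s=snapshot(n); pickle.dump(s,open(f"{n}8.pkl","wb"))
    cv2.imwrite(f"pics/{n}8z.png",cv2.resize(s["img"][100:250,230:430],None,fx=4,fy=4,interpolation=cv2.INTER_CUBIC))
    # predicted hatch corner at several angles, right front corner of wide hatch (box y=-10) 
    ex=np.array([np.cos(np.radians(7.4)),np.sin(np.radians(7.4)),0]);ey=np.array([-ex[1],ex[0],0]);c=np.array([.513,.1267,0])
    for th in (.9,1.0,1.25):
        P=c+ex*(.056-.1*np.cos(th))+np.array([0,0,.098+.1*np.sin(th)])
        for y in (-.010,.1):
            u,v=proj(s,P+ey*y); print(n,th,y,round((u-230)*4),round((v-100)*4))
E
```

```text
clock: 10.85
tool_pos: [0.3771, 0.1542, 0.2451]
orientation: [-180.0, -0.0, 7.4]
force: [0.4, -0.5, -0.3]
opening: 0.0007
clock: 11.52
tool_pos: [0.377, 0.1542, 0.245]
orientation: [180.0, 0.0, 7.4]
force: [0.1, -0.8, -0.2]
opening: 0.0002
clock: 12.18
tool_pos: [0.377, 0.1542, 0.2451]
orientation: [180.0, -0.0, 7.4]
force: [-0.4, -0.3, 0.1]
opening: 0.0001
scene 0.9 -0.01 338 230
scene 0.9 0.1 214 145
scene 1.0 -0.01 350 215
scene 1.0 0.1 225 132
scene 1.25 -0.01 383 182
scene 1.25 0.1 257 101
side 0.9 -0.01 391 281
side 0.9 0.1 287 185
side 1.0 -0.01 403 268
side 1.0 0.1 298 172
side 1.25 -0.01 436 239
side 1.25 0.1 330 145
```

View pics/scene8z.png

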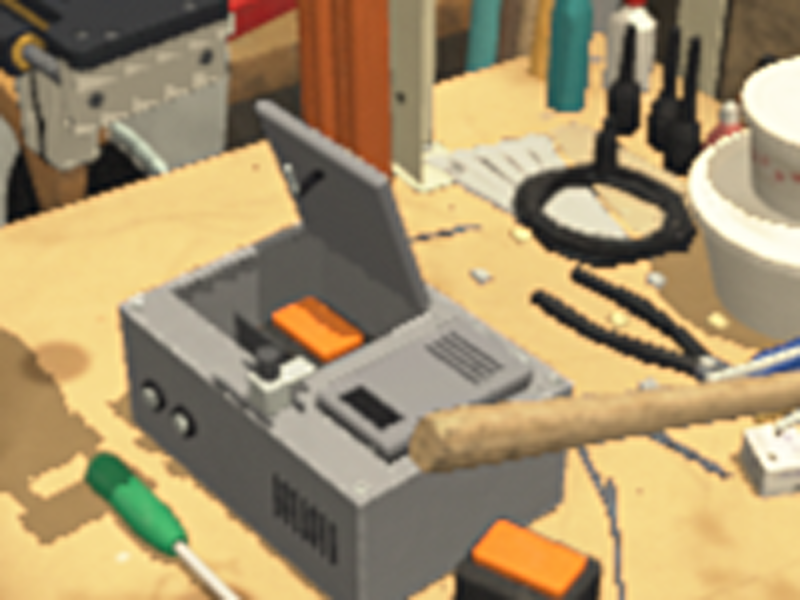

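The hatch's free corners are at (260,102) and (385,182) in the crop. That matches the prediction for 1.25 rad, (257,101) and (383,182). The bolt knob hasn't moved, at about (265,352). The fuse hatch is shut and the loose things are where they were.

```bash
python3 -c "
from plant import workorder; print(workorder.close_job())"
```

```text
the job is handed in; nothing more can be done
None
```

The job is handed in at about 12 s on the robot's clock, with the battery hatch standing wide open. No verdict came back.

- **Bolt:** I pushed the knob across with the closed fingers until it met about 30 N at its stop. The picture puts the knob and tongue about 19.4 mm from box y = 0. Depending on where the bolt started, that means 19 to 22 mm of travel. It stayed there when I backed off, so it is clear of the 17 mm needed, but the camera alone doesn't confirm the full 22 mm.
- **Battery hatch:** I pressed it once at the pad, down to a fingertip height of 96.3 mm at 15 N, which is its hard stop. I then withdrew quickly up and back. It popped, and its free corners match the predicted 1.25 rad opening to about 1 pixel. They looked the same about 2 s later.
- **Everything else:** In the last scene picture the fuse hatch is shut, and the pack and screwdriver look unmoved. I checked those by eye and did not measure them. The tin was outside that cropped picture, but the arm never went near it. The gripper is clear of everything, with under 1 N on the wrist.

One measurement disagreed: my two-view estimate of the knob height was off (142 mm against the stated 129 mm). I used the stated heights with single-view rays instead, and the wrist camera agreed with those to within a few millimetres.

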